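# Open the touch bin and push the empty carton in

### The job

Throw away the empty soap carton lying on the folding counter, without picking it up. Press down on the front of the touch bin's lid until its catch lets go and the spring raises the lid, then slide the carton along the counter with the fingers and push it off the counter's end into the open bin. Leave the lid up and the other things standing where they are.

Things in the scene. Friction and masses are not known exactly. Their poses are not given: they have to be found in the camera images.
- lid (a joint): hinge of the touch bin's round lid, rad: 0 shut and caught, 1.45 fully up. Pressing its touch pad about 6 mm down to the stop (-0.023; takes 6 to 9 N) trips the catch; when the press is taken away the spring swings the lid fully up in about 1.5 s and holds it there. A shallow touch lets it come back shut. The catch does not hold again once the lid has risen.
- lid_touch (a point): centre of the touch pad, a black strip 60 x 22 mm on top of the shut lid, 32 mm in from its front edge (the edge nearest the counter); moves with the lid. x axis: from the pad over bin_mouth to the hinge, 247 mm away; z axis: out of the lid's top. The lid is a flat-domed steel disc 284 mm across, 26 mm high, its top about 35 mm below the counter's.
- bin_mouth (a point): centre of the bin's round mouth, 250 mm across inside (280 outside), level with its rim 60 mm below the counter's top. The steel bin, 720 mm tall, stands fixed on the floor 15 to 25 mm off the counter's right-hand end, filled with flattened cartons to 120 mm below the rim. The hinge lies opposite the touch pad, 137 mm beyond this point; the open lid stands up there to 230 mm above the counter.
- counter_end (a point): a point on the top edge of the counter's right-hand end, a straight edge along world x from x = 0.25 to 0.85; the counter's top is z = 0 and lies on its +y side; beyond it (-y) stands the bin.
- carton_mid (a point): centre of the empty soap carton, a cardboard box 140 mm long (its x axis), 90 mm wide (its y axis) and 42 mm high, 50 to 100 g, lying flat on the counter. Its -x end, towards the bin, is open with torn flaps that reach 20 mm farther; its +x end, away from the bin, is closed and flat.
- full_carton: a full soap carton, 140 mm tall, 90 x 42 mm in plan, standing upright; origin at the centre of its underside. Leave it.
- bottle: a white detergent bottle, 72 mm across, 170 mm tall, standing; origin at the centre of its underside. Leave it.
- scoop_cup: a white measuring cup, 68 mm across, 70 mm tall, standing; origin at the centre of its underside. Leave it.

How it is judged:
On the way, in this order (a step that is already met when the one before it is completed fails the run):
1. the lid is pressed in and the catch lets go (value of joint lid below -0.007 rad and height (world z) of carton_mid above 0 m).
2. the lid has sprung up while the carton is still on the counter (value of joint lid above 1.1 rad and height (world z) of carton_mid above 0 m), for 0.1 s.
At the end, for the whole second after the job is handed in: The carton lies inside the bin (its centre within 0.115 m of the bin's axis and at least 10 mm below the level of its rim) and the lid stands up (more than 1.1 rad) (horizontal distance between carton_mid and bin_mouth below 0.115 m and z of carton_mid in the frame of bin_mouth below -0.01 m and value of joint lid above 1.1 rad); the robot touches nothing.
It fails at once if the carton is lifted more than 25 mm off the counter (height (world z) of carton_mid above 0.046 m).
It fails at once if the carton is carried level out over the bin, wholly off the counter, instead of being pushed off the edge (world y of carton_mid below -0.24 m and height (world z) of carton_mid above 0.01 m).
It fails at once if the full carton is moved more than 30 mm (distance of full_carton from where it was at the start of the episode above 0.03 m).
It fails at once if the bottle is moved more than 30 mm (distance of bottle from where it was at the start of the episode above 0.03 m).
It fails at once if the measuring cup is moved more than 30 mm (distance of scoop_cup from where it was at the start of the episode above 0.03 m).
It also fails if it takes over 64 s, if anything falls off the work surface, if the arm or the gripper's body presses on something with over 40 N, if the wrist force passes 120 N, or if a joint passes its speed limit or range.

### The arm

A 6-joint arm with a two-finger parallel gripper is mounted at the origin on the work surface. World frame = base frame: x ahead of the robot, y to its left, z up, the work surface at z = 0. Lengths are in m, angles in rad, forces in N, time in s.
With the tool pointing down it reaches from about 0.325 to 1 m from the base axis. Payload 5.1 kg.
Tool frame: the origin (TCP) lies on the centre line of the jaws, within the pads' length; the fingertips stand env.tcp_to_tips ahead of it and the grasp point (between the pads) lies 5 mm behind it (env.tcp_to_tips is the distance from the TCP to the fingertips, in m); z points along the fingers, y is the line along which they close (so a half turn about z gives the same grasp; the last joint's range is limited). The gripper opens to 85 mm and grips with 20 to 120 N. Pads are 22 mm wide; open, the fingers measure 114 mm over their backs; the gripper's body (76 mm by 85 mm) begins 54 mm behind the grasp point. The pads swing forward as they close: fully open they stand 13 mm farther back than shut.
Start: joints at [-1.194, 0.124, 1.65, -0, 1.367, -0.083], TCP at [0.288, -0.582, 0.208] pointing down, gripper open.
Joint ranges: [-2.61, 2.61], [-1.02, 2.33], [0.03, 2.71], [-1.35, 4.49], [0.32, 2.68], [-2.91, 2.91]. Speed limits (rad/s): [2.57, 2.57, 3.14, 3.14, 3.14, 3.14].

### API

Orientations are given as a unit quaternion [x, y, z, w].
In Python, from cell import env, optics, workorder, models gives the robot as it stands. The module is installed in compiled form; this text tells all that it offers.
- The arm moves only by the shell command python3 -m crank 'ROWS' [FORCE]. ROWS is JSON, a list of rows, each an object of numbers: "tx", "ty", "tz": the shift along the tool's x, y, z in cm; "ax", "ay", "az": the turn, a rotation vector about the tool's x, y, z in degrees; "claw": the gripper command: -1 is fully open, 1 is shut, values between are in proportion. In form: [{"tx": .., "ty": .., "tz": .., "ax": .., "ay": .., "az": .., "claw": ..}, ...]. A call has exactly 10 rows; each row is the pose to reach, as a shift and turn from the pose commanded when the call began, along the tool's axes at that moment; what a row does not reach only later rows make up. A row lasts 1/8 s, in which the tool goes at most 62.5 mm and 10.7 degrees, less where a joint would pass 70% of its speed; a pose out of reach is approached as far as the arm can. A call with a gripper value outside its range is refused whole. The fingers move at their own pace and stop on an object; FORCE is the grip in N (left out, the last holds). Time passes only in rows, so rows that repeat a pose let the fingers close, or fill a call up. It gives the time, the measured TCP pose, the force, the opening and the grip force at its end, in the units of the state.
- env.observe(): the state, without advancing time (a new reading comes with each control period).
- optics.read_camera(name): name is "scene" or "side" or "wrist"; returns the picture (400x640x3 uint8, red, green, blue); there is no depth.
- optics.camera_model(name): a dict with "vfov" (degrees; the focal length in pixels is half the picture's height over the tangent of half this angle, whatever the lens; pixels are square), "cx", "cy" (the principal point, pixels), "world_to_cam" (4x4, takes a point from world to camera coordinates); the wrist camera has in their place "mount" (4x4, takes a point from camera to tool coordinates, whose origin is the TCP and whose axes are the flange's). Camera axes: x right, y down, z forward; pixel columns grow to the right and rows downward; lengths in m; the calibration is good to about 2 mm. A picture is of the moment at which its call begins: read the wrist's pose just before it. camera_model takes no time and is no camera call.
- workorder.finish_job(): hands the job in; it is judged then, once.
Trained networks look in the newest picture that a camera, given by its name, has taken for a name from the list of things; names that differ only in an ending like _2 or _b are one class to them, and where a whole thing is asked for, a point or a joint stands for the part that bears it (a point fixed in the world has none). Each returns a list of dicts, best first, with "conf" (0 to 1); they miss things now and then, are a little off and sometimes report something else, mostly with a low value. They report only what shows in the picture. A call takes as long as a camera call.
- models.regions_of(name, camera): "region" (400x640 bool, what is visible of it) and "rect" ([centre column, centre row, width, height] in pixels, round what is visible of it).
The state is a dict: "time_s": time; "joint_pos": joint angles; "qd": joint speeds; "joint_torque": joint torques, N m; "position": TCP position; "eef_rot": TCP orientation; "wrist_force": force on the tool from outside, world axes, zero at the start; "ft_torque": the same for the moment, N m; "finger_gap": finger opening in m; "finger_force": force on a finger pad.
Only numpy, scipy, OpenCV 4.12 (cv2) and the standard library are available. Lean on these libraries where they do the work, as an engineer would, in place of code of your own. Each camera call takes 0.05 s, during which the arm holds its last target. There are 200 camera calls.

## Working session

There is one attempt and no reset: what is moved stays moved. The work goes in short steps, Python scripts to look and compute and a shell command to move; the robot and the scene stay as the last step left them, time stands still between calls to the robot, and variables do not carry over. Pictures are saved under pics/ and viewed, at most 12 in all, crops included, and the job is handed in when it is done.

```bash
mkdir -p pics
python3 - <<'E'
from cell import env,optics,models
import cv2,numpy as np
s=env.observe()
print({k:np.round(s[k],3).tolist() for k in s}, env.tcp_to_tips)
for c in ("scene","side"):
    im=optics.read_camera(c); cv2.imwrite(f"pics/{c}0.png",im[:,:,::-1])
    m=optics.camera_model(c); print(c,m["vfov"],m["cx"],m["cy"],np.round(m["world_to_cam"],4).tolist(),[k for k in m])
    for n in ("carton_mid","lid_touch","bottle","scoop_cup","full_carton"):
        print(n,[(round(r["conf"],2),np.round(r["rect"]).tolist()) for r in models.regions_of(n,c)[:2]])
m=optics.camera_model("wrist");print(m)
E
```

```text
{'time_s': 0.0, 'joint_pos': [-1.194, 0.125, 1.652, 0.0, 1.368, -0.083], 'qd': [0.002, 0.0, 0.001, 0.002, -0.001, 0.001], 'joint_torque': [-0.001, -42.362, -36.545, -0.0, 0.007, -0.0], 'position': [0.288, -0.582, 0.207], 'eef_rot': [0.974, 0.228, -0.0, -0.001], 'wrist_force': [-0.696, 0.299, -1.363], 'ft_torque': [-0.017, 0.027, -0.014], 'finger_force': 0.0, 'finger_gap': 0.086} 0.014
scene 48.85957487120216 317.26912859458537 200.05371162025182 [[-0.5403, 0.8414, -0.0083, 0.3003], [0.7215, 0.4582, -0.5191, -0.3952], [-0.433, -0.2864, -0.8547, 1.6375], [0.0, 0.0, 0.0, 1.0]] ['vfov', 'cx', 'cy', 'world_to_cam']
carton_mid [(0.56, [379.0, 206.0, 63.0, 55.0])]
lid_touch [(0.69, [268.0, 147.0, 83.0, 61.0])]
bottle [(0.61, [345.0, 267.0, 36.0, 44.0]), (0.59, [468.0, 265.0, 37.0, 46.0])]
scoop_cup [(0.86, [490.0, 224.0, 26.0, 32.0])]
full_carton [(0.94, [343.0, 267.0, 35.0, 40.0])]
side 45.78868782808895 326.0247877684128 185.89263099131557 [[-0.8732, -0.4871, -0.018, 0.5139], [-0.3724, 0.6904, -0.6202, 0.1919], [0.3145, -0.5349, -0.7842, 1.3382], [0.0, 0.0, 0.0, 1.0]] ['vfov', 'cx', 'cy', 'world_to_cam']
carton_mid [(0.56, [335.0, 229.0, 62.0, 59.0])]
lid_touch [(0.77, [409.0, 144.0, 81.0, 57.0])]
bottle [(0.79, [248.0, 295.0, 39.0, 48.0])]
scoop_cup [(0.76, [310.0, 329.0, 26.0, 31.0])]
full_carton [(0.69, [251.0, 190.0, 30.0, 48.0])]
{'vfov': 59.22979228375317, 'cx': 320.6843153806802, 'cy': 202.07124673994164, 'mount': array([[-9.26087001e-04, -9.51031737e-01, -3.09091859e-01,
         7.91629090e-02],
       [ 9.99999499e-01, -7.63335911e-04, -6.47476967e-04,
         9.52244156e-04],
       [ 3.79830228e-04, -3.09092304e-01,  9.51031968e-01,
        -1.65898748e-01],
       [ 0.00000000e+00,  0.00000000e+00,  0.00000000e+00,
         1.00000000e+00]])}
```

Run:
```python
import cv2
for c,(x,y) in {"scene":(200,80),"side":(200,80)}.items():
    im=cv2.imread(f"pics/{c}0.png")[y:y+290,x:x+390]
    cv2.imwrite(f"pics/{c}0c.png",cv2.resize(im,None,fx=2,fy=2,interpolation=cv2.INTER_CUBIC))
```

```text
(no output)
```

View pics/scene0c.png

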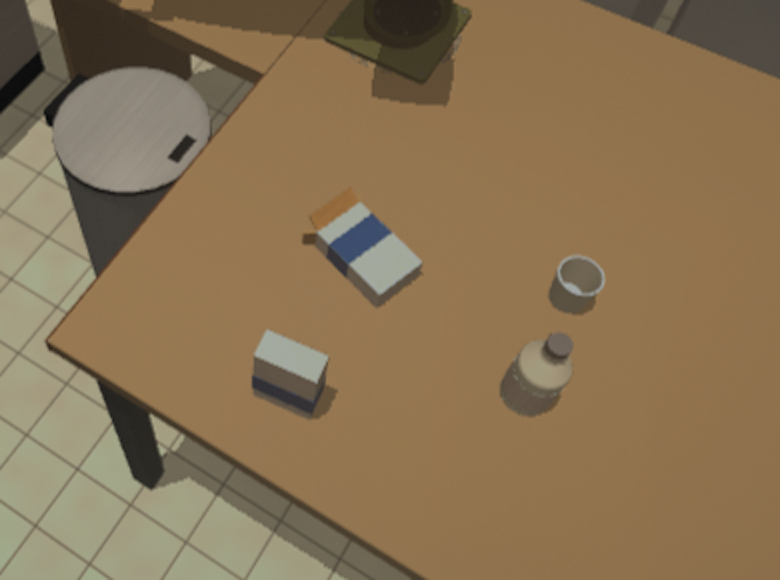

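View pics/side0c.png

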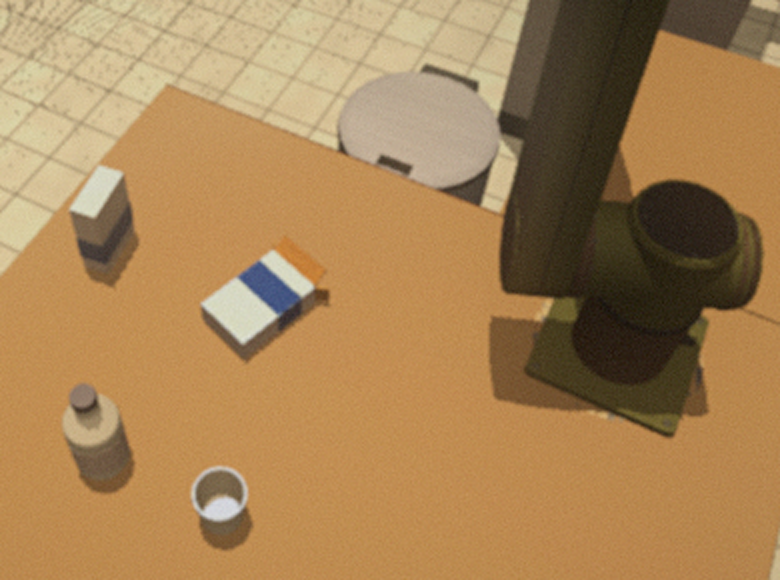

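Scene view: lid pad at full-frame (291,154), carton top around (384,205), full carton (345,266), cup (490,224) and bottle (468,265). The side view shows the pad at (397,162) and the carton at (330,228). Triangulating from these.

```bash
cat > h.py <<'E'
from cell import env,optics,models
import numpy as np, cv2
from scipy.spatial.transform import Rotation as R
def ray(cam,u,v,z,T=None,wrist=None):
    m=optics.camera_model(cam); f=200/np.tan(np.radians(m["vfov"]/2))
    d=np.array([(u-m["cx"])/f,(v-m["cy"])/f,1])
    if cam=="wrist":
        s=wrist; W=np.eye(4);W[:3,:3]=R.from_quat(s["eef_rot"]).as_matrix();W[:3,3]=s["position"]; M=W@m["mount"]
    else: M=np.linalg.inv(m["world_to_cam"])
    o=M[:3,3]; d=M[:3,:3]@d
    return o+d*(z-o[2])/d[2]
E
python3 - <<'E'
from h import *
P={"scene":dict(pad=[(182,149,-.035)],edge=[(50,345,0),(262,75,0)],cart_closed=[(421,264,.042),(378,299,.042)],cart_open=[(360,202,.042),(317,235,.042)],full=[(267,332,.14),(327,354,.14),(320,411,0)],cup=[(580,276,.07)],bottle=[(559,345,.17)],lidL=[(54,130,-.055),(211,127,-.05)]),
"side":dict(pad=[(394,164,-.035)],edge=[(168,88,0),(500,210,0)],cart_closed=[(203,306,.042),(243,342,.042)],cart_open=[(270,250,.042),(316,290,.042)],full=[(104,168,.14),(73,214,.14)],cup=[(220,491,.07)],bottle=[(84,398,.17)],lidL=[(339,128,-.055),(500,130,-.055)])}
for c in P:
    for k,v in P[c].items(): print(c,k,[ray(c,200+u/2,80+w/2,z)[:2].round(3).tolist() for u,w,z in v])
E
```

```text
scene pad [[0.425, -0.194]]
scene edge [[0.85, -0.137], [0.232, -0.149]]
scene cart_closed [[0.456, 0.27], [0.543, 0.244]]
scene cart_open [[0.406, 0.139], [0.496, 0.113]]
scene full [[0.717, 0.156], [0.702, 0.238], [0.724, 0.252]]
scene cup [[0.367, 0.477]]
scene bottle [[0.547, 0.485]]
scene lidL [[0.501, -0.423], [0.347, -0.185]]
side pad [[0.424, -0.198]]
side edge [[0.839, -0.143], [0.229, -0.159]]
side cart_closed [[0.533, 0.241], [0.454, 0.265]]
side cart_open [[0.496, 0.109], [0.404, 0.14]]
side full [[0.745, 0.157], [0.734, 0.248]]
side cup [[0.368, 0.473]]
side bottle [[0.541, 0.485]]
side lidL [[0.55, -0.247], [0.297, -0.377]]
```

```bash
python3 -m crank '[{"tx":4,"ty":-4,"tz":1,"claw":1},{"tx":8,"ty":-8,"tz":2,"claw":1},{"tx":12,"ty":-12,"tz":4,"claw":1},{"tx":16.5,"ty":-16,"tz":6,"claw":1},{"tx":21,"ty":-20,"tz":8,"claw":1},{"tx":25,"ty":-24,"tz":10,"claw":1},{"tx":28,"ty":-27,"tz":11,"claw":1},{"tx":29.4,"ty":-28.5,"tz":11,"claw":1},{"tx":29.4,"ty":-28.5,"tz":11,"claw":1},{"tx":29.4,"ty":-28.5,"tz":11,"claw":1}]' 40
python3 - <<'E'
from h import *
s=env.observe(); im=optics.read_camera("wrist"); cv2.imwrite("pics/w1.png",im[:,:,::-1])
print(s["position"],s["eef_rot"],s["finger_gap"])
g=cv2.cvtColor(im,cv2.COLOR_RGB2GRAY)
n,l,st,ce=cv2.connectedComponentsWithStats((g<45).astype(np.uint8))
for i in range(1,n):
    if st[i,4]>150: print(st[i],ce[i],ray("wrist",*ce[i],-.035,wrist=s).round(3))
E
```

```text
[ 0.28839437 -0.58250844  0.2080465 ] [ 9.73688211e-01  2.27884330e-01 -2.04668770e-05  1.74345272e-05] 0.08534794831354449
[ 165    0  141   80 5642] [259.56203474  42.90038993] [ 0.372 -0.47  -0.035]
[   0   61  387  190 5575] [220.70295964 160.15659193] [ 0.235 -0.479 -0.035]
[  234   143   406   257 47016] [516.2916454  293.42862004] [ 0.241 -0.898 -0.035]
[    4   268   224   132 14605] [136.577405   355.65436494] [-0.082 -0.474 -0.035]$[0]: bad value
```

View pics/w1.png

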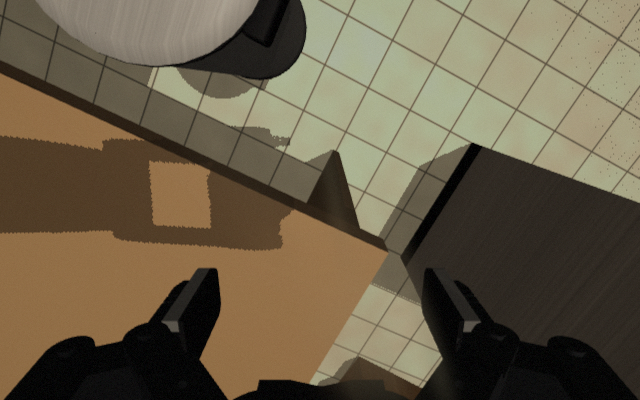

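The call was refused, probably because some keys were missing, so the arm has not moved. The picture shows the start view, with the lid at the top left and its hinge at (265,35). I'll resend with every key.

```bash
python3 -m crank '[{"tx":4,"ty":-4,"tz":1,"ax":0,"ay":0,"az":0,"claw":1},{"tx":8,"ty":-8,"tz":2,"ax":0,"ay":0,"az":0,"claw":1},{"tx":12,"ty":-12,"tz":4,"ax":0,"ay":0,"az":0,"claw":1},{"tx":16.5,"ty":-16,"tz":6,"ax":0,"ay":0,"az":0,"claw":1},{"tx":21,"ty":-20,"tz":8,"ax":0,"ay":0,"az":0,"claw":1},{"tx":25,"ty":-24,"tz":10,"ax":0,"ay":0,"az":0,"claw":1},{"tx":28,"ty":-27,"tz":11,"ax":0,"ay":0,"az":0,"claw":1},{"tx":29.4,"ty":-28.5,"tz":11,"ax":0,"ay":0,"az":0,"claw":1},{"tx":29.4,"ty":-28.5,"tz":11,"ax":0,"ay":0,"az":0,"claw":1},{"tx":29.4,"ty":-28.5,"tz":11,"ax":0,"ay":0,"az":0,"claw":1}]' 40
python3 - <<'E'
from h import *
s=env.observe(); im=optics.read_camera("wrist"); cv2.imwrite("pics/w2.png",im[:,:,::-1])
print(s["time_s"],s["position"],s["eef_rot"],s["finger_gap"])
g=cv2.cvtColor(im,cv2.COLOR_RGB2GRAY)
n,l,st,ce=cv2.connectedComponentsWithStats((g<45).astype(np.uint8))
for i in range(1,n):
    if st[i,4]>150: print(st[i],ce[i],ray("wrist",*ce[i],-.035,wrist=s).round(3))
E
```

```text
time_s: 1.9
position: [0.4256, -0.1973, 0.0984]
eef_rot: [0.974, 0.228, 0.0, 0.0]
wrist_force: [0.5, -0.4, -0.2]
finger_gap: 0.0001
finger_force: 0.0
1.9 [ 0.42555691 -0.19729174  0.09842844] [9.73702435e-01 2.27823046e-01 1.92470211e-04 4.35851464e-04] 0.00010043787938993973
[   71     0   569   400 51643] [398.5149391  340.12386964] [ 0.312 -0.344 -0.035]
[ 289   80   98   85 1154] [331.74610052 104.48700173] [ 0.489 -0.177 -0.035]
[ 297  149   50   67 1554] [321.53861004 182.59395109] [ 0.426 -0.199 -0.035]
```

View pics/w2.png

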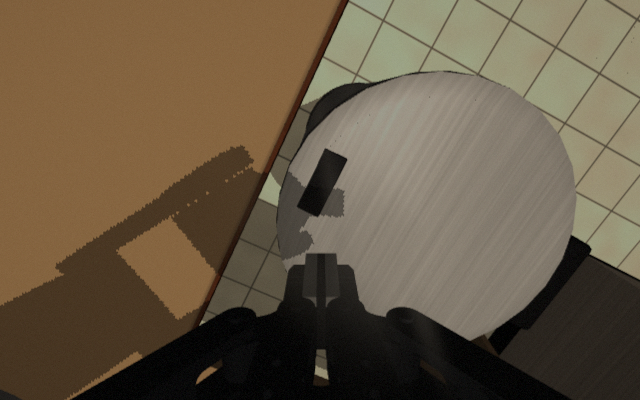

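The pad is at (0.426,-0.199), right under the tool. The hinge direction is about (0.07,-1.0), so the bin axis is at about (0.434,-0.308), which agrees with the sizes given. Descending.

```bash
python3 -m crank '[{"tx":0,"ty":0,"tz":4,"ax":0,"ay":0,"az":0,"claw":1},{"tx":0,"ty":0,"tz":8,"ax":0,"ay":0,"az":0,"claw":1},{"tx":0,"ty":0,"tz":10.5,"ax":0,"ay":0,"az":0,"claw":1},{"tx":0,"ty":0,"tz":11.3,"ax":0,"ay":0,"az":0,"claw":1},{"tx":0,"ty":0,"tz":11.6,"ax":0,"ay":0,"az":0,"claw":1},{"tx":0,"ty":0,"tz":11.8,"ax":0,"ay":0,"az":0,"claw":1},{"tx":0,"ty":0,"tz":12,"ax":0,"ay":0,"az":0,"claw":1},{"tx":0,"ty":0,"tz":12.2,"ax":0,"ay":0,"az":0,"claw":1},{"tx":0,"ty":0,"tz":12.3,"ax":0,"ay":0,"az":0,"claw":1},{"tx":0,"ty":0,"tz":12.3,"ax":0,"ay":0,"az":0,"claw":1}]'
```

```text
time_s: 3.2
position: [0.4254, -0.1965, -0.025]
eef_rot: [0.974, 0.228, -0.0, -0.0]
wrist_force: [1.1, 0.1, -0.0]
finger_gap: 0.0002
finger_force: 0.0
```

```bash
python3 -m crank '[{"tx":0,"ty":0,"tz":0.1,"ax":0,"ay":0,"az":0,"claw":1},{"tx":0,"ty":0,"tz":0.2,"ax":0,"ay":0,"az":0,"claw":1},{"tx":0,"ty":0,"tz":0.3,"ax":0,"ay":0,"az":0,"claw":1},{"tx":0,"ty":0,"tz":0.4,"ax":0,"ay":0,"az":0,"claw":1},{"tx":0,"ty":0,"tz":0.5,"ax":0,"ay":0,"az":0,"claw":1},{"tx":0,"ty":0,"tz":0.5,"ax":0,"ay":0,"az":0,"claw":1},{"tx":0,"ty":0,"tz":0.5,"ax":0,"ay":0,"az":0,"claw":1},{"tx":0,"ty":0,"tz":0.5,"ax":0,"ay":0,"az":0,"claw":1},{"tx":0,"ty":0,"tz":0.5,"ax":0,"ay":0,"az":0,"claw":1},{"tx":0,"ty":0,"tz":0.5,"ax":0,"ay":0,"az":0,"claw":1}]'
```

```text
time_s: 4.45
position: [0.4254, -0.1966, -0.0299]
eef_rot: [0.974, 0.228, 0.0, 0.0]
wrist_force: [-0.7, -0.6, -0.8]
finger_gap: -0.0003
finger_force: 0.0
```

```bash
python3 -m crank '[{"tx":0,"ty":0,"tz":0.1,"ax":0,"ay":0,"az":0,"claw":1},{"tx":0,"ty":0,"tz":0.2,"ax":0,"ay":0,"az":0,"claw":1},{"tx":0,"ty":0,"tz":0.3,"ax":0,"ay":0,"az":0,"claw":1},{"tx":0,"ty":0,"tz":0.4,"ax":0,"ay":0,"az":0,"claw":1},{"tx":0,"ty":0,"tz":0.5,"ax":0,"ay":0,"az":0,"claw":1},{"tx":0,"ty":0,"tz":0.6,"ax":0,"ay":0,"az":0,"claw":1},{"tx":0,"ty":0,"tz":0.6,"ax":0,"ay":0,"az":0,"claw":1},{"tx":0,"ty":0,"tz":0.6,"ax":0,"ay":0,"az":0,"claw":1},{"tx":0,"ty":0,"tz":0.6,"ax":0,"ay":0,"az":0,"claw":1},{"tx":0,"ty":0,"tz":0.6,"ax":0,"ay":0,"az":0,"claw":1}]'
python3 - <<'E'
from h import *
im=optics.read_camera("wrist")
a=im[60:320,200:600]
im=optics.read_camera("scene"); b=cv2.resize(im[90:190,200:400],(400,200))
cv2.imwrite("pics/c3.png",np.vstack([a,b])[:,:,::-1])
E
```

```text
time_s: 5.7
position: [0.4255, -0.1967, -0.0359]
eef_rot: [0.974, 0.228, 0.0, 0.0]
wrist_force: [0.3, -0.2, 1.0]
finger_gap: -0.0002
finger_force: 0.0
```

View pics/c3.png

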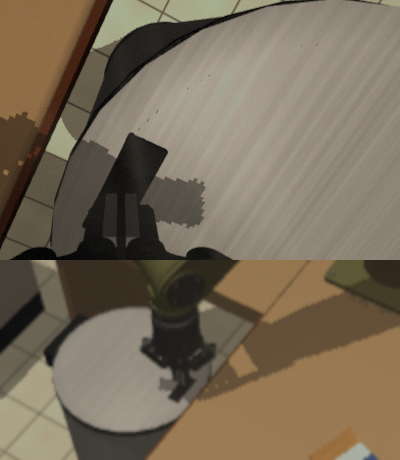

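The fingers are just above the pad, with the tip shadow almost meeting them. Continuing down.

```bash
python3 -m crank '[{"tx":0,"ty":0,"tz":0.1,"ax":0,"ay":0,"az":0,"claw":1},{"tx":0,"ty":0,"tz":0.2,"ax":0,"ay":0,"az":0,"claw":1},{"tx":0,"ty":0,"tz":0.3,"ax":0,"ay":0,"az":0,"claw":1},{"tx":0,"ty":0,"tz":0.4,"ax":0,"ay":0,"az":0,"claw":1},{"tx":0,"ty":0,"tz":0.5,"ax":0,"ay":0,"az":0,"claw":1},{"tx":0,"ty":0,"tz":0.6,"ax":0,"ay":0,"az":0,"claw":1},{"tx":0,"ty":0,"tz":0.6,"ax":0,"ay":0,"az":0,"claw":1},{"tx":0,"ty":0,"tz":0.6,"ax":0,"ay":0,"az":0,"claw":1},{"tx":0,"ty":0,"tz":0.6,"ax":0,"ay":0,"az":0,"claw":1},{"tx":0,"ty":0,"tz":0.6,"ax":0,"ay":0,"az":0,"claw":1}]'
```

```text
time_s: 7.05
position: [0.4254, -0.1967, -0.0419]
eef_rot: [0.974, 0.228, 0.0, 0.0]
wrist_force: [-0.3, -0.6, -0.2]
finger_gap: -0.0003
finger_force: 0.0
```

```bash
python3 -m crank '[{"tx":0,"ty":0,"tz":0.1,"ax":0,"ay":0,"az":0,"claw":1},{"tx":0,"ty":0,"tz":0.2,"ax":0,"ay":0,"az":0,"claw":1},{"tx":0,"ty":0,"tz":0.3,"ax":0,"ay":0,"az":0,"claw":1},{"tx":0,"ty":0,"tz":0.4,"ax":0,"ay":0,"az":0,"claw":1},{"tx":0,"ty":0,"tz":0.5,"ax":0,"ay":0,"az":0,"claw":1},{"tx":0,"ty":0,"tz":0.5,"ax":0,"ay":0,"az":0,"claw":1},{"tx":0,"ty":0,"tz":0.5,"ax":0,"ay":0,"az":0,"claw":1},{"tx":0,"ty":0,"tz":0.5,"ax":0,"ay":0,"az":0,"claw":1},{"tx":0,"ty":0,"tz":0.5,"ax":0,"ay":0,"az":0,"claw":1},{"tx":0,"ty":0,"tz":0.5,"ax":0,"ay":0,"az":0,"claw":1}]'
python3 - <<'E'
from h import *
im=optics.read_camera("wrist")
a=im[60:320,200:600]
im=optics.read_camera("side"); b=cv2.resize(im[100:190,340:480],(400,257),interpolation=cv2.INTER_CUBIC)
cv2.imwrite("pics/c4.png",np.vstack([a,b])[:,:,::-1])
E
```

```text
time_s: 8.3
position: [0.4254, -0.1966, -0.0469]
eef_rot: [0.974, 0.228, 0.0, 0.0]
wrist_force: [0.0, 0.8, -0.2]
finger_gap: -0.0002
finger_force: 0.0
```

View pics/c4.png

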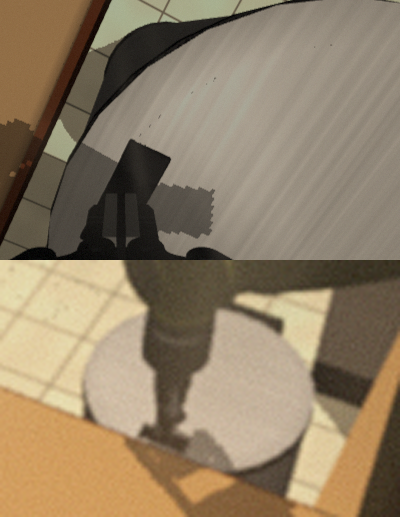

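The pad still shows clearly below the fingertips. The pictures put the shut tips about 20 mm *behind* the reported TCP, so I'll trust the picture and go on by feel.

```bash
python3 -m crank '[{"tx":0,"ty":0,"tz":0.1,"ax":0,"ay":0,"az":0,"claw":1},{"tx":0,"ty":0,"tz":0.2,"ax":0,"ay":0,"az":0,"claw":1},{"tx":0,"ty":0,"tz":0.3,"ax":0,"ay":0,"az":0,"claw":1},{"tx":0,"ty":0,"tz":0.4,"ax":0,"ay":0,"az":0,"claw":1},{"tx":0,"ty":0,"tz":0.5,"ax":0,"ay":0,"az":0,"claw":1},{"tx":0,"ty":0,"tz":0.6,"ax":0,"ay":0,"az":0,"claw":1},{"tx":0,"ty":0,"tz":0.7,"ax":0,"ay":0,"az":0,"claw":1},{"tx":0,"ty":0,"tz":0.8,"ax":0,"ay":0,"az":0,"claw":1},{"tx":0,"ty":0,"tz":0.9,"ax":0,"ay":0,"az":0,"claw":1},{"tx":0,"ty":0,"tz":1.0,"ax":0,"ay":0,"az":0,"claw":1}]'
```

```text
time_s: 9.65
position: [0.4254, -0.1966, -0.057]
eef_rot: [0.974, 0.228, 0.0, 0.0]
wrist_force: [1.0, 0.1, -0.2]
finger_gap: 0.0002
finger_force: 0.0
```

```bash
python3 -m crank '[{"tx":0,"ty":0,"tz":0.1,"ax":0,"ay":0,"az":0,"claw":1},{"tx":0,"ty":0,"tz":0.2,"ax":0,"ay":0,"az":0,"claw":1},{"tx":0,"ty":0,"tz":0.3,"ax":0,"ay":0,"az":0,"claw":1},{"tx":0,"ty":0,"tz":0.4,"ax":0,"ay":0,"az":0,"claw":1},{"tx":0,"ty":0,"tz":0.5,"ax":0,"ay":0,"az":0,"claw":1},{"tx":0,"ty":0,"tz":0.6,"ax":0,"ay":0,"az":0,"claw":1},{"tx":0,"ty":0,"tz":0.7,"ax":0,"ay":0,"az":0,"claw":1},{"tx":0,"ty":0,"tz":0.8,"ax":0,"ay":0,"az":0,"claw":1},{"tx":0,"ty":0,"tz":0.8,"ax":0,"ay":0,"az":0,"claw":1},{"tx":0,"ty":0,"tz":0.8,"ax":0,"ay":0,"az":0,"claw":1}]'
```

```text
time_s: 10.9
position: [0.4255, -0.1965, -0.0644]
eef_rot: [0.974, 0.228, -0.0, -0.0]
wrist_force: [-2.9, 3.4, 7.2]
finger_gap: 0.0001
finger_force: 3.6
```

Contact: 7 N at TCP z -0.064, so the tips sit about 20-25 mm behind the TCP. Pressing on to the stop.

```bash
python3 -m crank '[{"tx":0,"ty":0,"tz":0.1,"ax":0,"ay":0,"az":0,"claw":1},{"tx":0,"ty":0,"tz":0.2,"ax":0,"ay":0,"az":0,"claw":1},{"tx":0,"ty":0,"tz":0.3,"ax":0,"ay":0,"az":0,"claw":1},{"tx":0,"ty":0,"tz":0.4,"ax":0,"ay":0,"az":0,"claw":1},{"tx":0,"ty":0,"tz":0.4,"ax":0,"ay":0,"az":0,"claw":1},{"tx":0,"ty":0,"tz":0.4,"ax":0,"ay":0,"az":0,"claw":1},{"tx":0,"ty":0,"tz":0.4,"ax":0,"ay":0,"az":0,"claw":1},{"tx":0,"ty":0,"tz":0.4,"ax":0,"ay":0,"az":0,"claw":1},{"tx":0,"ty":0,"tz":0.4,"ax":0,"ay":0,"az":0,"claw":1},{"tx":0,"ty":0,"tz":0.4,"ax":0,"ay":0,"az":0,"claw":1}]'
```

```text
time_s: 12.15
position: [0.4257, -0.1964, -0.0668]
eef_rot: [0.974, 0.228, -0.001, -0.001]
wrist_force: [-7.5, 6.6, 22.4]
finger_gap: -0.0003
finger_force: 11.5
```

Retreating up and back over the counter.

```bash
python3 -m crank '[{"tx":0,"ty":0,"tz":-6,"ax":0,"ay":0,"az":0,"claw":1},{"tx":1,"ty":-2,"tz":-12,"ax":0,"ay":0,"az":0,"claw":1},{"tx":3.1,"ty":-6.3,"tz":-16,"ax":0,"ay":0,"az":-5,"claw":1},{"tx":5.3,"ty":-10.8,"tz":-19,"ax":0,"ay":0,"az":-10,"claw":1},{"tx":7.5,"ty":-15.2,"tz":-22,"ax":0,"ay":0,"az":-15,"claw":0.1},{"tx":9.8,"ty":-19.7,"tz":-24,"ax":0,"ay":0,"az":-22,"claw":0.1},{"tx":12,"ty":-24,"tz":-24,"ax":0,"ay":0,"az":-29,"claw":0.1},{"tx":14,"ty":-28,"tz":-24,"ax":0,"ay":0,"az":-36,"claw":0.1},{"tx":16,"ty":-32,"tz":-24,"ax":0,"ay":0,"az":-44,"claw":0.1},{"tx":18,"ty":-35,"tz":-24,"ax":0,"ay":0,"az":-44,"claw":0.1}]'
```

```text
time_s: 13.4
position: [0.431, 0.1986, 0.1708]
eef_rot: [0.817, 0.577, 0.0, 0.0]
wrist_force: [0.5, 0.5, -0.1]
finger_gap: 0.0382
finger_force: 0.0
```

```bash
python3 -m crank '[{"tx":4,"ty":1.5,"tz":0,"ax":0,"ay":0,"az":0,"claw":0.1},{"tx":8,"ty":3,"tz":0,"ax":0,"ay":0,"az":0,"claw":0.1},{"tx":11.5,"ty":4.4,"tz":0,"ax":0,"ay":0,"az":0,"claw":0.1},{"tx":11.5,"ty":4.4,"tz":2,"ax":0,"ay":0,"az":0,"claw":0.1},{"tx":11.5,"ty":4.4,"tz":4,"ax":0,"ay":0,"az":0,"claw":0.1},{"tx":11.5,"ty":4.4,"tz":6,"ax":0,"ay":0,"az":0,"claw":0.1},{"tx":11.5,"ty":4.4,"tz":8,"ax":0,"ay":0,"az":0,"claw":0.1},{"tx":11.5,"ty":4.4,"tz":10,"ax":0,"ay":0,"az":0,"claw":0.1},{"tx":11.5,"ty":4.4,"tz":10,"ax":0,"ay":0,"az":0,"claw":0.1},{"tx":11.5,"ty":4.4,"tz":10,"ax":0,"ay":0,"az":0,"claw":0.1}]'
python3 - <<'E'
from h import *
im=optics.read_camera("scene"); a=im[80:260,200:520]
im=optics.read_camera("wrist"); 
cv2.imwrite("pics/c5.png",np.vstack([cv2.resize(a,(480,270)),cv2.resize(im,(480,300))])[:,:,::-1])
E
```

```text
time_s: 14.65
position: [0.512, 0.2905, 0.0715]
eef_rot: [0.817, 0.576, 0.0, 0.0]
wrist_force: [-0.2, -0.1, 0.3]
finger_gap: 0.039
finger_force: 0.0
```

View pics/c5.png

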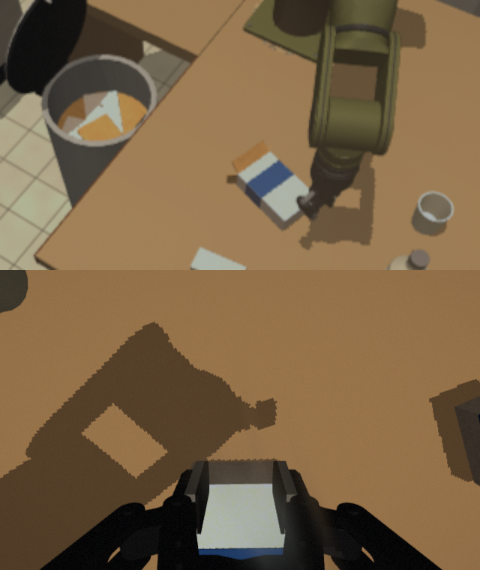

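The lid is up and the bin is open. The carton's closed end shows between the fingers: in the full wrist frame the bottom edge is at about v 253 and the top edge at about v 285. Checking clearance before lowering.

Run:
```python
from h import *
s=env.observe(); M=R.from_quat(s["eef_rot"]).as_matrix()
for u,v,z in [(320,285,.042),(266,285,.042),(376,285,.042),(320,253,0)]:
    p=ray("wrist",u,v,z,wrist=s); print(p.round(3),(M.T@(p-s["position"])).round(3))
```

```text
[0.499 0.253 0.042] [-0.04 -0.    0.03]
[0.467 0.264 0.042] [-0.04  -0.034  0.03 ]
[0.532 0.241 0.042] [-0.041  0.036  0.03 ]
[0.499 0.254 0.   ] [-0.039 -0.     0.072]
```

The end is 40 mm ahead and centred, as wanted. Lowering, then a gentle first push.

```bash
python3 -m crank '[{"tx":0,"ty":0,"tz":3,"ax":0,"ay":0,"az":0,"claw":0.1},{"tx":0,"ty":0,"tz":6,"ax":0,"ay":0,"az":0,"claw":0.1},{"tx":0,"ty":0,"tz":7.5,"ax":0,"ay":0,"az":0,"claw":0.1},{"tx":0,"ty":0,"tz":8.2,"ax":0,"ay":0,"az":0,"claw":0.1},{"tx":0,"ty":0,"tz":8.6,"ax":0,"ay":0,"az":0,"claw":0.1},{"tx":-1,"ty":0,"tz":8.6,"ax":0,"ay":0,"az":0,"claw":0.1},{"tx":-2,"ty":0,"tz":8.6,"ax":0,"ay":0,"az":0,"claw":0.1},{"tx":-3,"ty":0,"tz":8.6,"ax":0,"ay":0,"az":0,"claw":0.1},{"tx":-4,"ty":0,"tz":8.6,"ax":0,"ay":0,"az":0,"claw":0.1},{"tx":-5,"ty":0,"tz":8.6,"ax":0,"ay":0,"az":0,"claw":0.1}]'
python3 - <<'E'
from h import *
im=optics.read_camera("scene"); a=im[120:240,280:480]
im=optics.read_camera("side"); b=im[140:280,240:440]
cv2.imwrite("pics/c6.png",np.hstack([cv2.resize(a,(400,280)),cv2.resize(b,(400,280))])[:,:,::-1])
E
```

```text
time_s: 16.0
position: [0.495, 0.2429, -0.0144]
eef_rot: [0.817, 0.576, 0.001, 0.0]
wrist_force: [0.2, 1.5, 1.4]
finger_gap: 0.0384
finger_force: 0.7
```

View pics/c6.png

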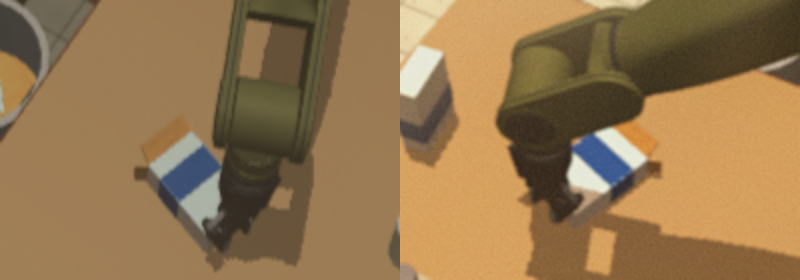

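The fingers sit square behind the closed end and the carton is sliding. Pushing along the arc.

```bash
python3 -m crank '[{"tx":-1.8,"ty":0,"tz":0,"ax":0,"ay":0,"az":0,"claw":0.1},{"tx":-3.6,"ty":0,"tz":0,"ax":0,"ay":0,"az":0,"claw":0.1},{"tx":-5.4,"ty":0,"tz":0,"ax":0,"ay":0,"az":-1.1,"claw":0.1},{"tx":-7.2,"ty":0.1,"tz":0,"ax":0,"ay":0,"az":-2.4,"claw":0.1},{"tx":-9,"ty":0.15,"tz":0,"ax":0,"ay":0,"az":-3.7,"claw":0.1},{"tx":-10.8,"ty":0.3,"tz":0,"ax":0,"ay":0,"az":-5,"claw":0.1},{"tx":-12.6,"ty":0.5,"tz":0,"ax":0,"ay":0,"az":-6.3,"claw":0.1},{"tx":-14.4,"ty":0.7,"tz":0,"ax":0,"ay":0,"az":-7.6,"claw":0.1},{"tx":-16.2,"ty":0.95,"tz":0,"ax":0,"ay":0,"az":-8.9,"claw":0.1},{"tx":-18,"ty":1.25,"tz":0,"ax":0,"ay":0,"az":-10.2,"claw":0.1}]'
python3 - <<'E'
from h import *
im=optics.read_camera("scene"); a=im[100:240,220:420]
s=env.observe();b=optics.read_camera("wrist")
cv2.imwrite("pics/c7.png",np.hstack([cv2.resize(a,(400,280)),cv2.resize(b,(400,280))])[:,:,::-1])
E
```

```text
time_s: 17.35
position: [0.4449, 0.0685, -0.0152]
eef_rot: [0.763, 0.647, -0.0, -0.0]
wrist_force: [0.3, 1.0, 1.1]
finger_gap: 0.0386
finger_force: 0.6
```

View pics/c7.png

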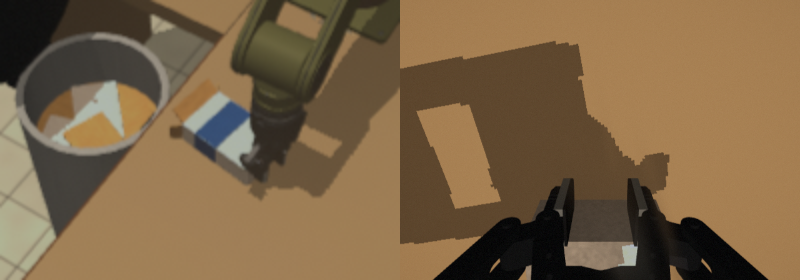

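Carton centre is at about (0.432,-0.01) and tracking well. Final push: straighten up and go over the edge.

```bash
python3 -m crank '[{"tx":-1.8,"ty":0,"tz":0,"ax":0,"ay":0,"az":-1.9,"claw":0.1},{"tx":-3.6,"ty":0.1,"tz":0,"ax":0,"ay":0,"az":-3.8,"claw":0.1},{"tx":-5.4,"ty":0.3,"tz":0,"ax":0,"ay":0,"az":-5.7,"claw":0.1},{"tx":-7.2,"ty":0.5,"tz":0,"ax":0,"ay":0,"az":-7.6,"claw":0.1},{"tx":-9,"ty":0.75,"tz":0,"ax":0,"ay":0,"az":-9.5,"claw":0.1},{"tx":-10.7,"ty":1,"tz":0,"ax":0,"ay":0,"az":-9.5,"claw":0.1},{"tx":-13.2,"ty":1.45,"tz":0,"ax":0,"ay":0,"az":-9.5,"claw":0.1},{"tx":-16.2,"ty":1.95,"tz":0,"ax":0,"ay":0,"az":-9.5,"claw":0.1},{"tx":-19.1,"ty":2.4,"tz":0,"ax":0,"ay":0,"az":-9.5,"claw":0.1},{"tx":-21.8,"ty":2.9,"tz":0,"ax":0,"ay":0,"az":-9.5,"claw":0.1}]'
python3 -m crank '[{"tx":0,"ty":0,"tz":0,"ax":0,"ay":0,"az":0,"claw":0.1},{"tx":0,"ty":0,"tz":0,"ax":0,"ay":0,"az":0,"claw":0.1},{"tx":0,"ty":0,"tz":-2,"ax":0,"ay":0,"az":0,"claw":0.1},{"tx":0,"ty":0,"tz":-5,"ax":0,"ay":0,"az":0,"claw":0.1},{"tx":3,"ty":0,"tz":-8,"ax":0,"ay":0,"az":0,"claw":0.1},{"tx":6,"ty":0,"tz":-12,"ax":0,"ay":0,"az":0,"claw":0.1},{"tx":10,"ty":0,"tz":-15,"ax":0,"ay":0,"az":0,"claw":0.1},{"tx":14,"ty":0,"tz":-15,"ax":0,"ay":0,"az":0,"claw":0.1},{"tx":16,"ty":0,"tz":-15,"ax":0,"ay":0,"az":0,"claw":0.1},{"tx":16,"ty":0,"tz":-15,"ax":0,"ay":0,"az":0,"claw":0.1}]'
python3 - <<'E'
from h import *
im=optics.read_camera("scene"); a=im[60:260,200:500]
b=optics.read_camera("side")[60:260,260:560]
cv2.imwrite("pics/c8.png",np.hstack([cv2.resize(a,(400,280)),cv2.resize(b,(400,280))])[:,:,::-1])
for c in("scene","side"): print([(round(r["conf"],2),np.round(r["rect"]).tolist()) for r in models.regions_of("carton_mid",c)[:2]])
E
```

```text
time_s: 18.7
position: [0.4381, -0.1509, -0.0152]
eef_rot: [0.707, 0.707, -0.0, -0.0]
wrist_force: [-0.1, -0.6, 0.3]
finger_gap: 0.0384
finger_force: 0.0
time_s: 19.95
position: [0.4379, 0.0117, 0.1347]
eef_rot: [0.705, 0.709, -0.0, -0.0]
wrist_force: [0.1, -0.4, -0.1]
finger_gap: 0.0387
finger_force: 0.0
[(0.84, [262.0, 157.0, 44.0, 30.0])]
[(0.85, [410.0, 152.0, 44.0, 32.0])]
```

View pics/c8.png

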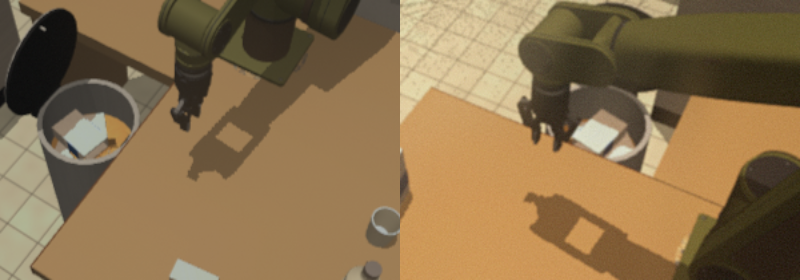

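The carton is gone from the counter, and a white and blue box shows inside the bin at scene (262,157) and side (410,152). Checking where it lies before handing in.

Run:
```python
from h import *
for z in (-.06,-.1,-.14,-.18): print(z,ray("scene",262,157,z).round(3),ray("side",410,152,z).round(3))
b=optics.read_camera("scene")[110:190,210:310]; c=optics.read_camera("side")[110:190,360:460]
cv2.imwrite("pics/c9.png",np.hstack([cv2.resize(x,(400,320),interpolation=cv2.INTER_CUBIC) for x in (b,c)])[:,:,::-1])
```

```text
-0.06 [ 0.474 -0.286 -0.06 ] [ 0.41  -0.284 -0.06 ]
-0.1 [ 0.453 -0.308 -0.1  ] [ 0.42 -0.32 -0.1 ]
-0.14 [ 0.431 -0.33  -0.14 ] [ 0.43  -0.356 -0.14 ]
-0.18 [ 0.409 -0.352 -0.18 ] [ 0.44  -0.392 -0.18 ]
```

View pics/c9.png

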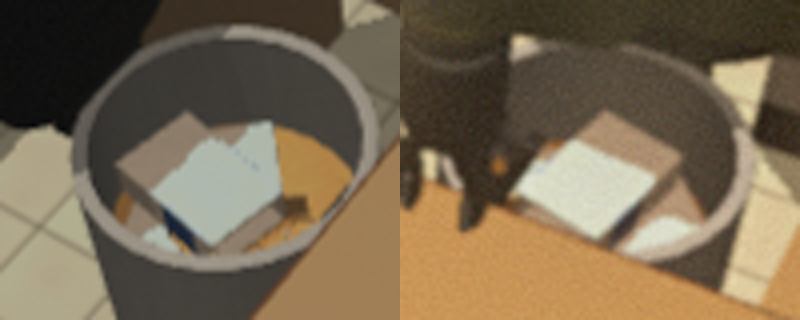

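The carton lies down in the bin at about (0.43,-0.33,-0.12), around 25 mm from the bin's axis and well below the rim. The lid is up and the arm is clear, so I'm handing in.

```bash
python3 -c "
from cell import workorder; print(workorder.finish_job())"
```

```text
the job is handed in; nothing more can be done
None
```

The job is handed in, though the hand-in returned no verdict: the lid was pressed and sprang up, the carton was pushed off the counter's end and lies in the bin (about 25 mm from the axis, well below the rim), and the fingers went nowhere near the full carton, bottle or cup.

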